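# Clear the sawing jig and lock in the next batten

### The job

Get the sawing jig ready for the next cut, using only the fingertips and picking nothing up: first sweep all four bits of waste wood off the jig's bed, over its front edge, into the steel tray hung there. Then push the batten by its free end along to the end stop and press it flush against the fence, and last push the wooden cam lever round until the cam bites and holds it tight there. Leave the tin of wax and everything else round the jig where it stands, and take the hand away at the end.

Things in the scene. Friction and masses are not known exactly. Their poses are not given: they have to be found in the camera images.
- jig: Brown wooden sawing jig fixed on the bench; origin on the bench top under its bed. x points from its open front to its fence, y along the fence to the end stop, z up. The flat bed is 63 mm above the bench, from x = -75 to +120, y = -200 to +185 mm. Fence: dark strip at the back, face at x = +100 mm, 36 mm higher than the bed, with a 4 mm saw gap at y = 50 mm.
- tray_mid (a point): Centre of the floor of the open sheet-steel tray below the bed's front edge, axes as the jig. Inside it is 79 mm (x) by 174 mm (y); the floor is 39 mm below the bed, the rim 4 mm below the bed. It begins right at the bed's front edge (jig x = -75 mm) and spans jig y = 13 to 187 mm.
- seat (a point): Where the batten's origin lies when the batten is home, touching fence and end stop (jig x 70, y 67.5, z 63 mm); axes as the jig. The end stop is a dark block 20 mm thick, 30 mm higher than the bed, at jig x = 32 to 100 mm, its face at y = +165 mm.
- batten: Planed pale batten, 60 (x) x 195 (y) x 34 mm high, 0.2 kg, lying on the bed along the fence a few mm off it, 145 to 180 mm short of the end stop; origin at the centre of its underside, y along its length. It slides easily; pushed only by its end it may stay a little askew, so that its front face wants a push too. Its free end is the one away from the stop, near or just beyond the bed's end.
- end_slice: Waste: flat slice of wood, 30 x 44 x 11 mm; origin at the centre of its underside. The four bits of waste lie on the bed between the batten's end and the end stop, or in front of there: centres at jig x = -35 to 52 mm, y = 58 to 124 mm. Each weighs 10 to 15 g and slides easily.
- slip: Waste: thin slip of wood, 20 x 32 x 9 mm; origin at the centre of its underside.
- stub: Waste: small square stub, 20 x 25 x 16 mm; origin at the centre of its underside.
- dowel_end: Waste: end of a dowel standing on its cut face, 20 mm across, 14 mm high; origin at the centre of its underside.
- cam_lever: Wooden cam lever turning on an upright bolt; origin on the bolt axis, 2 mm above the bed; the handle points along its -x. Open: its x lies along the jig's x, handle to the front. It swings anticlockwise from above, handle towards the jig's -y, at most 90 degrees; starts swung 0 to 14 degrees from open, stays where left (friction 0.2 N m). The cam is a disc 44 mm across, 22 mm high, centred 12 mm off the bolt.
- pivot (a point): The lever's bolt axis at the height of the bed (jig x 6.7, y 12, z 63 mm). With the batten home the cam meets it when the lever has swung about 70 degrees from open; from there it stiffens, and pushed on firmly (6 to 12 N at the handle's end) for some degrees it bites, presses the batten to the fence and locks itself.
- lever_end (a point): Centre of the rounded end of the handle, on its top face, 94 mm from the pivot axis. The handle is 17 mm wide (23 mm at its rounded end, which reaches 105 mm from the pivot), and stands from 4 to 22 mm above the bed.
- tin_wax: Flat round tin of wax, 71 mm across, 24 mm high, standing on the bed's front corner away from the stop. Must stay there.
- glue_pot: Brown glue pot, 70 mm across, 62 mm high, on the bench at the end of the jig away from the stop. Must stay there.
- nail_jar: Screw-top jar of tacks, 63 mm across, 76 mm high, on the bench behind the fence. Must stay there.
- carpenter_pencil: Flat carpenter's pencil, 13 x 136 x 7 mm, lying on the bench to the robot's right. Must stay there.
- hammer: Cross-pein hammer, 132 x 246 x 27 mm, lying on the bench to the robot's left. Must stay there.
Things that resemble listed ones, but are neither listed nor needed, are in the scene too. What is shaped like the end_slice but blue is not meant.

How it is judged:
On the way, in this order (a step that is already met when the one before it is completed fails the run):
1. all four bits of waste lie in the tray (x of end_slice in the frame of tray_mid between -0.042 and 0.042 m and y of end_slice in the frame of tray_mid between -0.09 and 0.09 m and z of end_slice in the frame of tray_mid between -0.005 and 0.034 m and x of slip in the frame of tray_mid between -0.042 and 0.042 m and y of slip in the frame of tray_mid between -0.09 and 0.09 m and z of slip in the frame of tray_mid between -0.005 and 0.034 m and x of stub in the frame of tray_mid between -0.042 and 0.042 m and y of stub in the frame of tray_mid between -0.09 and 0.09 m and z of stub in the frame of tray_mid between -0.005 and 0.034 m and x of dowel_end in the frame of tray_mid between -0.042 and 0.042 m and y of dowel_end in the frame of tray_mid between -0.09 and 0.09 m and z of dowel_end in the frame of tray_mid between -0.005 and 0.034 m), for 0.2 s.
2. the batten is pushed home against the end stop (all of step 1 and y of batten in the frame of seat between -0.003 and 0.003 m and x of batten in the frame of seat between -0.012 and 0.003 m and z of batten in the frame of seat below 0.004 m), for 0.2 s.
3. the cam is swung round and presses the batten to the fence (y of batten in the frame of seat between -0.003 and 0.003 m and x of batten in the frame of seat between -0.003 and 0.003 m and z of batten in the frame of seat below 0.004 m and angle between the x axis of cam_lever and the x axis of jig, either way round above 1.05 rad and contact force between cam_lever and batten above 3 N), for 0.2 s.
At the end, for the whole second after the job is handed in: All four bits of waste lie in the tray, below its rim; the batten lies flat within 3 mm of end stop and fence, parallel to 0.02 rad; the lever has swung over 1.05 rad from open and the cam presses the batten with over 3 N; all at rest; bystanders within 15 mm of where they stood (all of step 1 and all of step 3 and angle between the y axis of batten and the y axis of jig, either way round below 0.02 rad and linear speed of each of end_slice, slip, stub, dowel_end, batten below 0.01 m/s and distance of each of tin_wax, glue_pot, nail_jar, carpenter_pencil, hammer from where it was at the start of the episode below 0.015 m); the robot touches nothing.
It fails at once if a bit of waste is lifted off the bed instead of being swept (z of any of end_slice, slip, stub, dowel_end in the frame of seat above 0.025 m).
It fails at once if the batten is lifted or tipped (z of batten in the frame of seat above 0.012 m or angle between batten's own z axis and vertical above 0.12 rad).
It fails at once if a bystander is pushed away or lifted (distance of any of tin_wax, glue_pot, nail_jar, carpenter_pencil, hammer from where it was at the start of the episode above 0.02 m).
It also fails if it takes over 70 s, if anything falls off the work surface, if the arm or the gripper's body presses on something with over 40 N, if the wrist force passes 120 N, or if a joint passes its speed limit or range.

### The arm

A 6-joint arm with a two-finger parallel gripper is mounted at the origin on a cart in front of the work surface, level with it; the furniture and walls round the work are solid. World frame = base frame: x ahead of the robot, y to its left, z up, the work surface at z = 0. Lengths are in m, angles in rad, forces in N, time in s.
With the tool pointing down it reaches from about 0.275 to 0.825 m from the base axis. Payload 5.2 kg.
Tool frame: the origin (TCP) lies on the centre line of the jaws, within the pads' length; the fingertips stand 22 mm ahead of it and the grasp point (between the pads) lies 3 mm ahead of it; z points along the fingers, y is the line along which they close (so a half turn about z gives the same grasp; the last joint's range is limited). The gripper opens to 93 mm and grips with 3 to 60 N. Pads are 15 mm wide; open, the fingers measure 128 mm over their backs; the gripper's body (75 mm by 188 mm) begins 65 mm behind the grasp point.
Start: joints at [-1.42, 0.259, 1.535, -0, 1.348, -0.203], TCP at [0.191, -0.516, 0.241] pointing down, gripper open.
Joint ranges: [-3.14, 3.14], [-0.91, 2.08], [0.19, 2.58], [-1.22, 4.36], [0.22, 2.71], [-3.12, 3.12]. Speed limits (rad/s): [2.57, 2.57, 3.14, 3.14, 3.14, 3.14].

### API

Orientations are given as a unit quaternion [w, x, y, z].
In Python, from cell import robot, claw, planner, vision, sign_off, status gives the robot as it stands. Calls block until the motion is done:
- robot.move_ptp(position, orientation): joint-space move of the TCP to a pose.
- robot.line_to(position, orientation=None, v=0.15): straight line of the TCP; orientation=None keeps the orientation; v is the mean speed in m/s.
- robot.move_j(angles): joint-space move.
- claw.grip(opening): finger opening in m; the grip force is fixed at half the most; returns when the fingers have stopped.
- robot.wait(seconds).
- planner.inverse_kinematics(position, orientation): joint angles nearest the present ones, or None.
- vision.grab_frame(name): name is "scene" or "top" or "wrist"; returns a dict with "frame" (480x640x3 uint8, red, green, blue), "mtx" (3x3 intrinsics, pixels), "cam_to_world" (4x4, takes a point from camera to world coordinates). Camera axes: x right, y down, z forward; pixel columns grow to the right and rows downward; lengths in m; the calibration is good to about 2 mm. A picture is of the moment at which its call begins. There is no depth.
A pose or a line that the arm cannot do raises robot.IKError and nothing moves.
- sign_off(): hands the job in; it is judged then, once.
Readings, each from a call of its own:
- status.get_t(): time.
- status.get_joints(): joint angles.
- status.get_joint_vel(): joint speeds.
- status.get_effort(): joint torques, N m.
- status.get_tcp_pos(): TCP position.
- status.get_tcp_rot(): TCP orientation.
- status.get_wrist_force(): force on the tool from outside, world axes, zero at the start.
- status.get_wrist_torque(): the same for the moment, N m.
- status.get_finger_gap(): finger opening in m.
- status.get_grip_force(): force on a finger pad.
Only numpy, scipy, OpenCV 4.12 (cv2) and the standard library are available. Lean on these libraries where they do the work, as an engineer would, in place of code of your own. Each camera call takes 0.05 s, during which the arm holds its last target. There are 200 camera calls.

## Working session

There is one attempt and no reset: what is moved stays moved. The work goes in short steps, each a Python script; the robot and the scene stay as the last script left them, time stands still between calls to the robot, and variables do not carry over. Pictures are saved under pics/ and viewed, at most 10 in all, crops included, and the job is handed in when it is done.

```bash
mkdir -p pics; ls
python3 - <<'E'
from cell import robot, claw, planner, vision, sign_off, status
import cv2,numpy as np
for n in ["top","scene"]:
    f=vision.grab_frame(n); cv2.imwrite(f"pics/{n}0.png",f["frame"][:,:,::-1]); np.savez(f"{n}0.npz",**f)
    print(n,f["mtx"].tolist(),np.round(f["cam_to_world"],4).tolist())
print(status.get_t(),status.get_tcp_rot(),status.get_finger_gap())
E
```

```text
pics
top [[463.6772307403588, 0.0, 322.17297853747857], [0.0, 463.6772307403588, 234.70067406276345], [0.0, 0.0, 1.0]] [[0.0136, -0.9988, 0.0471, 0.4902], [-0.9999, -0.0137, -0.0025, 0.1891], [0.0032, -0.0471, -0.9989, 1.2042], [0.0, 0.0, 0.0, 1.0]]
scene [[581.1198448510069, 0.0, 319.55245079291467], [0.0, 581.1198448510069, 246.22398761474665], [0.0, 0.0, 1.0]] [[-0.8386, -0.304, 0.452, -0.1799], [-0.5443, 0.5019, -0.6722, 1.2647], [-0.0225, -0.8097, -0.5864, 1.0221], [0.0, 0.0, 0.0, 1.0]]
0.1 [-8.14308267e-04  9.84392044e-01  1.75987612e-01  2.56072332e-05] 0.09296603098054279
```

View pics/top0.png

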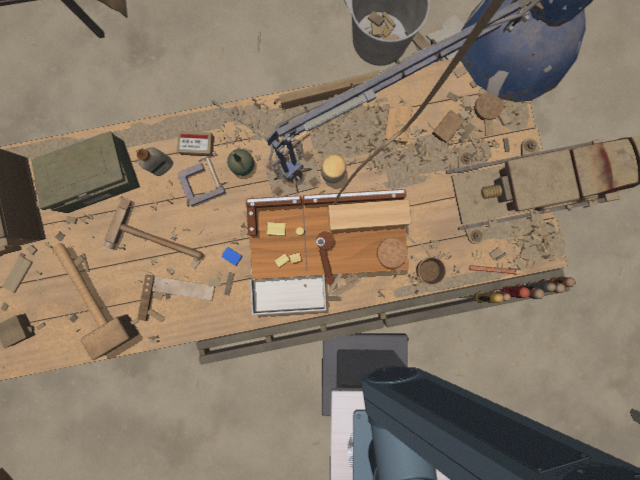

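View pics/scene0.png

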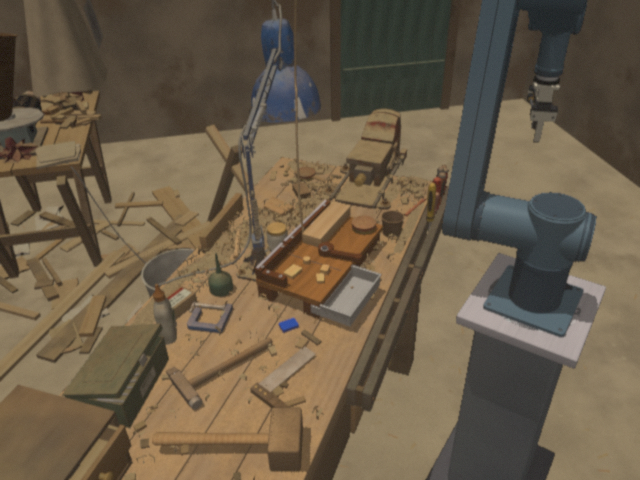

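Run:
```python
import cv2
a=cv2.imread("pics/top0.png")[145:325,225:445]; cv2.imwrite("pics/t_crop.png",cv2.resize(a,None,fx=3.6,fy=3.3,interpolation=cv2.INTER_CUBIC))
a=cv2.imread("pics/scene0.png")[170:330,220:430]; cv2.imwrite("pics/s_crop.png",cv2.resize(a,None,fx=3.6,fy=3.6,interpolation=cv2.INTER_CUBIC))
```

```text
(no output)
```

View pics/t_crop.png

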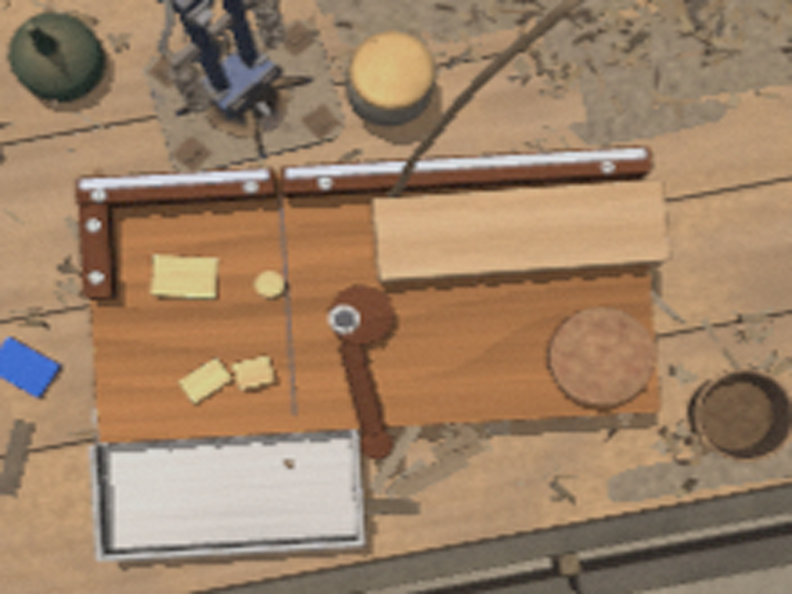

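View pics/s_crop.png

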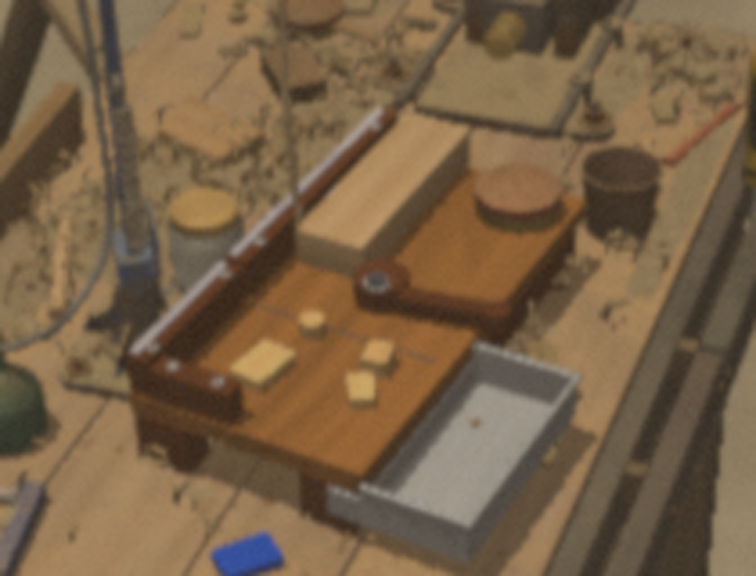

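The top view shows the jig with its bed front corners near px (252,278) and (407.5,270), plus the four pale bits (px ~277,229; 300,231; 282,260; 296,258). The batten is at right and the lever end is at ~(330,280). A cord and the lamp arm overhang the fence side, so I'll triangulate both.

```bash
cat > h.py <<'E'
import numpy as np, cv2
def ray(f,px):
    T=np.array(f["cam_to_world"]); K=np.array(f["mtx"])
    d=T[:3,:3]@np.linalg.solve(K,[px[0],px[1],1.]); return T[:3,3],d/np.linalg.norm(d)
def plane(f,px,z):
    o,d=ray(f,px); return (o+d*(z-o[2])/d[2])
def tri(f1,p1,f2,p2):
    (a,u),(b,v)=ray(f1,p1),ray(f2,p2)
    s=np.linalg.lstsq(np.c_[u,-v],b-a,rcond=None)[0]
    return (a+u*s[0]+b+v*s[1])/2, np.linalg.norm(a+u*s[0]-b-v*s[1])
E
python3 - <<'E'
from h import *
t=dict(np.load("top0.npz")); s=dict(np.load("scene0.npz"))
np.set_printoptions(precision=4,suppress=True)
cp=lambda X,Y:(225+X/3.6,145+Y/3.3); cs=lambda X,Y:(220+X/3.6,170+Y/3.6)
print("lamp head",tri(t,(525,50),s,(292,95)))
print("cord end",tri(t,cp(397,190),s,cs(297,213)))
print("cord top lines"); 
for v in (0,100,150):   # match cord: scene points vs top column
    o,d=ray(s,(283+ v*19/235,v)); 
    Tw=np.linalg.inv(t["cam_to_world"]); 
    for L in np.linspace(.5,2.5,41):
        p=o+d*L; q=t["mtx"]@(Tw@np.r_[p,1])[:3]; q=q[:2]/q[2]
        # cord in top: from (340,190) via (395,135) to (495,0)
        xs=np.interp(q[1],[0,60,135,190],[495,455,393,340])
        if abs(q[0]-xs)<8: print(v,p,q)
A=plane(t,cp(97,440),.063); B=plane(t,cp(657,412),.063)
print("front corners",A,B,np.linalg.norm(A-B))
yj=(A-B)/np.linalg.norm(A-B); xj=np.array([yj[1],-yj[0],0]); psi=np.arctan2(xj[1],xj[0])
O=(A+B)/2-(-.075)*xj-(-.0075)*yj; O[2]=0; print("O",O,"psi",psi)
J=lambda p:np.array([(p-O)@xj,(p-O)@yj])
for n,X,Y,z in [("pivot",344,318,.095),("cornerstop-fence top",78,180,.099),("fence end",650,158,.099),("tray L",97,558,.059),("tray R",362,545,.059),("slice",186,277,.074),("dowel",270,284,.077),("slip",205,381,.072),("stub",254,373,.079),("lev",378,446,.085),("bat1",376,198,.097),("bat2",380,278,.097),("bat3",664,183,.097),("bat4",668,260,.097),("tin",603,357,.087),("pot",740,415,.062)]:
    print(n,J(plane(t,cp(X,Y),z)))
E
```

```text
lamp head (array([ 0.9009, -0.2066,  0.3129]), np.float64(0.00023990552229595505))
cord end (array([0.6211, 0.1563, 0.0941]), np.float64(0.0018426149612636902))
cord top lines
0 [0.7519 0.0136 0.6664] [471.6124  37.6451]
100 [0.7029 0.0684 0.4308] [393.8602 131.395 ]
100 [0.7305 0.031  0.4123] [413.8615 118.8314]
150 [0.6415 0.1456 0.3325] [344.727  176.8705]
150 [0.668  0.1095 0.3103] [362.8515 165.563 ]
150 [0.6944 0.0734 0.288 ] [380.0528 154.8314]
front corners [0.4345 0.3569 0.063 ] [ 0.4604 -0.0246  0.063 ] 0.38236315543312144
O [0.5218 0.1787 0.    ] psi 0.06776956918889022
pivot [0.0054 0.0109]
cornerstop-fence top [0.1148 0.182 ]
fence end [ 0.1104 -0.1989]
tray L [-0.1624  0.1884]
tray R [-0.1627  0.0077]
slice [0.0422 0.1162]
dowel [0.0338 0.0594]
slip [-0.0352  0.1073]
stub [-0.0311  0.0735]
lev [-0.0887 -0.0068]
bat1 [ 0.0913 -0.0151]
bat2 [ 0.033  -0.0146]
bat3 [ 0.0919 -0.2075]
bat4 [ 0.0357 -0.2066]
tin [-0.0321 -0.1607]
pot [-0.0803 -0.2554]
```

```bash
cat >> h.py <<'E'
PSI=0.06777; O=np.array([0.5218,0.1787,0.])
def W(x,y,z): # jig(m) -> world
    c,s=np.cos(PSI),np.sin(PSI); return np.array([O[0]+c*x-s*y,O[1]+s*x+c*y,z])
def Jg(p):
    c,s=np.cos(PSI),np.sin(PSI); d=np.array(p)[:2]-O[:2]; return np.array([c*d[0]+s*d[1],-s*d[0]+c*d[1]])
def Q(a=0.): # tool x at jig angle a
    h=(PSI+a)/2; return [0,float(np.cos(h)),float(np.sin(h)),0]
E
python3 - <<'E'
from h import *
from cell import *
from cell import robot,claw,vision,status
robot.move_ptp(W(-.03,.05,.33),Q())
f=vision.grab_frame("wrist"); cv2.imwrite("pics/w1.png",f["frame"][:,:,::-1]); np.savez("w1.npz",**f)
print(np.round(f["cam_to_world"],4).tolist(),f["mtx"][0,0],status.get_t(),status.get_tcp_pos(),status.get_joints())
E
```

```text
[[0.0667, -0.9524, -0.2975, 0.5723], [-0.9978, -0.0635, -0.0204, 0.2309], [0.0005, 0.2982, -0.9545, 0.474], [0.0, 0.0, 0.0, 1.0]] 421.90364190295173 2.9833 [0.48880449 0.22585434 0.32981746] [ 2.25672055e-01  1.93750030e-01  1.40345804e+00 -1.39299008e-04
  1.54469561e+00  1.72986764e+00]
```

View pics/w1.png

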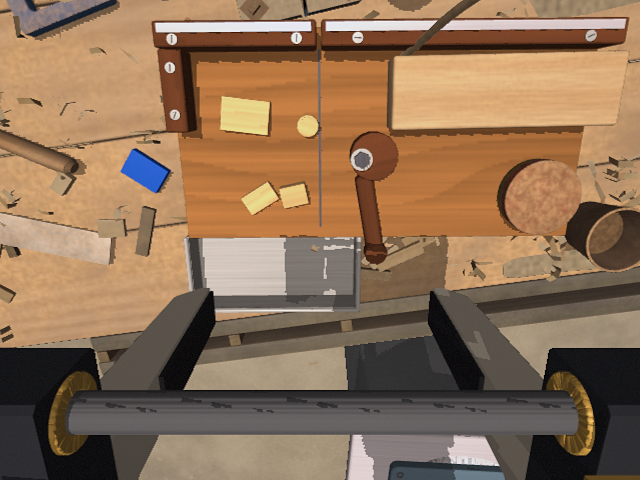

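The wrist view is clear. The bits are at (245,115), (308,126), (260,198) and (294,195), the lever end is at (375,254), and the bed's front-left corner is at (188,237). The cord ends by the batten's corner at about (405,53).

Run:
```python
from h import *
np.set_printoptions(precision=4,suppress=True)
w=dict(np.load("w1.npz")); t=dict(np.load("top0.npz")); s=dict(np.load("scene0.npz"))
print("cord end w/t",tri(w,(405,53),t,(335.3,202.6)),"w/s",tri(w,(405,53),s,(302.5,229.2)))
print("cord upper",tri(w,(470,3),t,(370,160)), tri(w,(440,25),t,(352,180)))
p=tri(w,(405,53),t,(335.3,202.6))[0]; print(Jg(p))
for n,px,z in [("frontL",(188,237),.063),("frontR",(583,236),.063),("fence TL",(152,22),.099),("fence TR",(628,17),.099),("stop face top in",(189,130),.093),("pivot",(361,159),.09),("lev",(375,252),.085),("b1",(393,57),.097),("b2",(390,129),.097),("b3",(627,53),.097),("b4",(614,123),.097),("tin",(541,195),.087)]:
    print(n,Jg(plane(w,px,z)))
hsv=cv2.cvtColor(w["frame"],cv2.COLOR_RGB2HSV); m=cv2.inRange(hsv,(22,60,150),(35,255,255)); m[:60]=0;m[240:]=0;m[:,:190]=0;m[:,350:]=0
for c in cv2.findContours(m,cv2.RETR_EXTERNAL,cv2.CHAIN_APPROX_NONE)[0]:
    if cv2.contourArea(c)>150:
        r=cv2.minAreaRect(c); print(np.round(r[0]),np.round(r[1]),Jg(plane(w,r[0],.074)))
```

```text
cord end w/t (array([0.6263, 0.154 , 0.0365]), np.float64(0.0014238676628193375)) w/s (array([0.6171, 0.1647, 0.1003]), np.float64(0.001657040034218577))
cord upper (array([ 0.7432,  0.0469, -0.1398]), np.float64(0.06083419219959117)) (array([ 0.6818,  0.1062, -0.0402]), np.float64(0.03180227597544735))
[ 0.1025 -0.0318]
frontL [-0.0739  0.1845]
frontR [-0.0733 -0.2184]
fence TL [0.1181 0.1843]
fence TR [ 0.1214 -0.1973]
stop face top in [0.0336 0.1643]
pivot [0.0079 0.0127]
lev [-0.0826 -0.0039]
b1 [ 0.0922 -0.0109]
b2 [ 0.0345 -0.0111]
b3 [ 0.095  -0.2035]
b4 [ 0.0393 -0.2043]
tin [-0.0258 -0.1563]
[259. 198.] [18. 30.] [-0.0312  0.1085]
[307. 126.] [20. 15.] [0.0361 0.0615]
[244. 115.] [48. 33.] [0.0456 0.1188]
```

Run:
```python
from h import *
np.set_printoptions(precision=3,suppress=True)
w=dict(np.load("w1.npz")); t=dict(np.load("top0.npz")); s=dict(np.load("scene0.npz"))
wl=np.array([[405,53],[425,37],[447,18],[470,2]]); tl=np.array([[335.3,202.6],[343,190],[352,180],[364,165],[395,135],[455,60],[495,0]])
# scene cord: px on the straight line (283,0)-(302.5,229)
for name,f,l in (("w",w,wl),("t",t,tl)):
    for q in l:
        best=min((tri(f,q,s,(283+v*19.5/229,v)) for v in range(0,230,2)),key=lambda r:r[1])
        print(name,q,best[0],Jg(best[0]),round(best[1],4))
```

```text
w [405  53] [0.608 0.18  0.182] [ 0.086 -0.005] 0.0001
w [425  37] [0.611 0.177 0.224] [ 0.089 -0.008] 0.0
w [447  18] [0.612 0.179 0.274] [ 0.09  -0.005] 0.0001
w [470   2] [0.617 0.173 0.281] [ 0.094 -0.012] 0.0001
t [335.3 202.6] [0.621 0.156 0.098] [ 0.097 -0.029] 0.0023
t [343. 190.] [0.637 0.142 0.192] [ 0.112 -0.044] 0.0002
t [352. 180.] [0.651 0.126 0.243] [ 0.125 -0.061] 0.0001
t [364. 165.] [0.667 0.108 0.322] [ 0.14 -0.08] 0.0003
t [395. 135.] [0.705 0.062 0.4  ] [ 0.175 -0.129] 0.0003
t [455.  60.] [0.745 0.02  0.62 ] [ 0.212 -0.173] 0.0004
t [495.   0.] [ 0.792 -0.023  0.657] [ 0.256 -0.219] 0.0226
```

Run:
```python
from h import *
from cell import robot,claw,vision,status
q=Q(np.pi)
print(planner.inverse_kinematics(W(.064,.066,.2),q) if 0 else '')
robot.move_ptp(W(.02,.066,.20),q); claw.grip(.012)
for x,y in ((.064,.066),(.076,.113)):
    robot.move_ptp(W(x,y,.15),q)
    robot.line_to(W(x,y,.087),v=.12)
    robot.line_to(W(-.089,y,.087),v=.1); print(status.get_t(),status.get_wrist_force(),Jg(status.get_tcp_pos()))
    robot.line_to(W(-.089,y,.15),v=.25)
robot.move_ptp(W(-.11,-.07,.33),q)
f=vision.grab_frame("top"); cv2.imwrite("pics/t2.png",f["frame"][:,:,::-1]); np.savez("t2.npz",**f)
a=f["frame"][180:330,225:445,::-1]; cv2.imwrite("pics/t2c.png",cv2.resize(a,None,fx=3.6,fy=3.6,interpolation=cv2.INTER_CUBIC))
print(status.get_t(),status.get_finger_gap(),status.get_joints())
```

```text
9.6917 [-1.33377308 -1.27392453  0.13026831] [-0.08840998  0.06599049]
13.2917 [-0.1285451   0.44376488 -0.29020155] [-0.08848621  0.11300354]
14.75 0.011985022046366907 [-2.13707289e-02 -1.29818414e-02  1.63721531e+00  4.02826099e-04
  1.52047513e+00 -1.66063721e+00]
```

View pics/t2c.png

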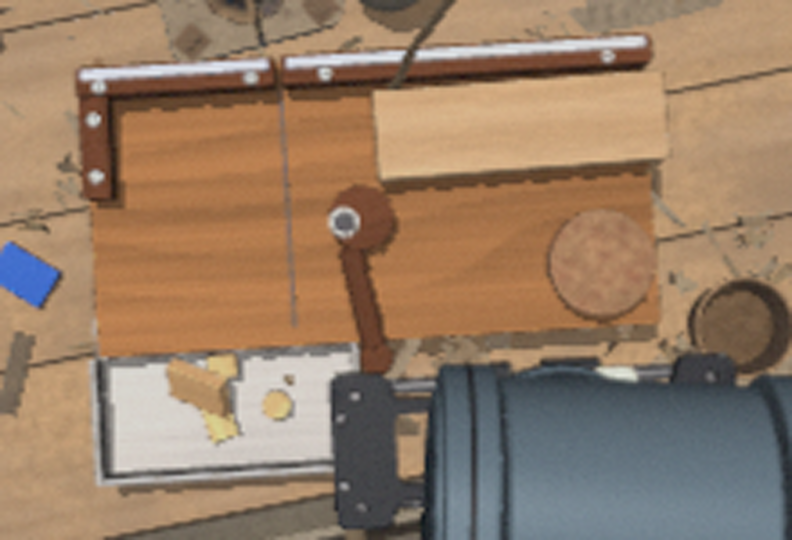

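All four bits are in the tray (dowel at crop (278,405), slice leaning at (198,385), the other two beside it). The bed is clear, and the lever and tin haven't moved. Next I push the batten.

```bash
cat > push.py <<'E'
from h import *
from cell import robot,claw,vision,status
def fj(): # wrist force in jig axes
    F=np.array(status.get_wrist_force()); c,s=np.cos(PSI),np.sin(PSI); return np.array([c*F[0]+s*F[1],-s*F[0]+c*F[1],F[2]])
def creep(p0,d,step,n,lim,v=.04):
    "step along jig direction d from p0 until the force against d exceeds lim"
    p=np.array(p0,float); d=np.array(d,float); f0=fj()
    for i in range(n):
        p[:2]+=step*d; robot.line_to(W(*p),v=v)
        f=-(fj()-f0)[:2]@d
        if f>lim: break
    print("creep",p,"n",i+1,"f",round(f,1),"tcp",Jg(status.get_tcp_pos()),round(status.get_t(),1)); return p
E
python3 - <<'E'
from push import *
q=Q(np.pi); z=.090; x=.058
robot.move_ptp(W(x,-.25,.16),q); claw.grip(0.0); print(status.get_finger_gap())
robot.line_to(W(x,-.245,z),v=.15)
for y in (-.18,-.12,-.08,-.058): robot.line_to(W(x,y,z),v=.08); print(y,np.round(fj(),1))
p=creep((x,-.058,z),(0,1),.002,10,6)
f=vision.grab_frame("wrist"); cv2.imwrite("pics/w3.png",f["frame"][:,:,::-1]); np.savez("w3.npz",**f)
f=vision.grab_frame("top"); np.savez("t3.npz",**f); a=f["frame"][180:330,225:445,::-1]; cv2.imwrite("pics/t3c.png",cv2.resize(a,None,fx=3.6,fy=3.6,interpolation=cv2.INTER_CUBIC))
E
```

```text
0.0007547219440980405
-0.18 [0.5 0.1 0.1]
-0.12 [ 0.2  0.4 -0.1]
-0.08 [ 0.4 -1.1  0.7]
-0.058 [-0.3 -0.3  0.6]
creep [ 0.058 -0.042  0.09 ] n 8 f 11.4 tcp [ 0.05879377 -0.04467517] 21.9
```

Run:
```python
from push import *
q=Q(np.pi); z=.090
robot.line_to(W(.058,-.065,z),v=.1); robot.line_to(W(.04,-.075,.16),v=.2)
robot.move_ptp(W(.0,.11,.15),q); robot.line_to(W(.005,.11,z),v=.12)
p=creep((.018,.11,z),(1,0),.002,12,5)
robot.line_to(W(.0,.11,z),v=.15); robot.line_to(W(-.03,.11,.16),v=.2)
robot.move_ptp(W(-.13,.0,.33),q)
f=vision.grab_frame("top"); np.savez("t4.npz",**f); a=f["frame"][180:330,225:445,::-1]; cv2.imwrite("pics/t4c.png",cv2.resize(a,None,fx=3.6,fy=3.6,interpolation=cv2.INTER_CUBIC))
print(status.get_t())
```

```text
creep [0.032 0.11  0.09 ] n 7 f 6.2 tcp [0.03032689 0.10957219] 26.3
28.1917
```

View pics/t4c.png

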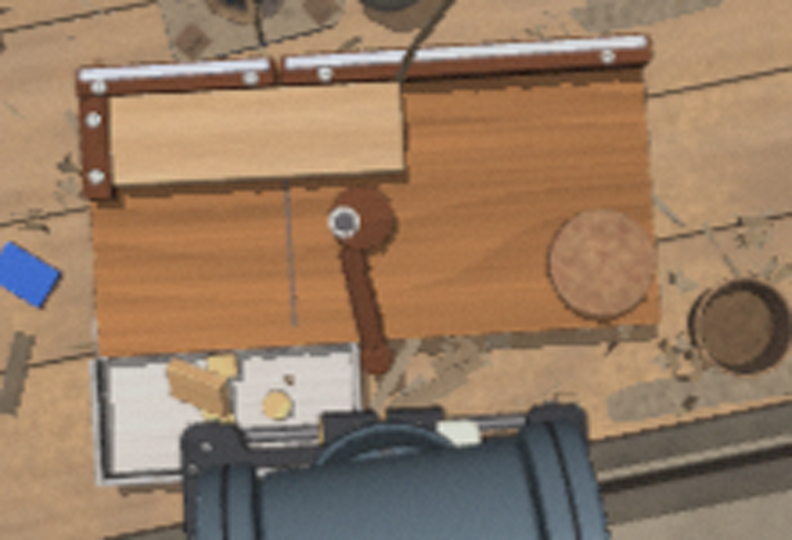

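The batten now lies against the end stop at crop (107,140) and along the fence. The lever still stands ~10° open, so it comes next.

```bash
cat > lever.py <<'E'
from push import *
R=.085
def pose(deg,s=.019,z=.091):
    t=np.radians(deg); P=np.array([.0067,.012])+R*np.array([-np.cos(t),-np.sin(t)])+s*np.array([-np.sin(t),np.cos(t)])
    return W(P[0],P[1],z),Q(np.pi/2+t)
def ft(deg): # resistance along the push direction
    t=np.radians(deg); return -fj()[:2]@np.array([np.sin(t),-np.cos(t)])
E
python3 - <<'E'
from lever import *
robot.move_ptp(*pose(8,.036,.16)); robot.line_to(*pose(8,.036),v=.15)
f0=ft(8); print("f0",f0)
for d in list(range(8,65,8))+[67]:
    robot.line_to(*pose(d),v=.08)
print(67,round(ft(67),1),status.get_t())
for d in np.arange(69,90,1.5):
    robot.line_to(*pose(d),v=.03); f=ft(d); print(d,round(f,1),np.round(Jg(status.get_tcp_pos()),4))
    if f>14: break
print(status.get_t())
E
```

```text
f0 0.08396729533356515
67 0.4 32.85
69.0 1.6 [-0.0418 -0.0603]
70.5 1.4 [-0.0398 -0.0616]
72.0 2.9 [-0.038  -0.0628]
73.5 5.6 [-0.0363 -0.0639]
75.0 6.0 [-0.0346 -0.0649]
76.5 7.1 [-0.0331 -0.0658]
78.0 8.3 [-0.0314 -0.0667]
79.5 9.8 [-0.0299 -0.0675]
81.0 10.3 [-0.0282 -0.0683]
82.5 11.5 [-0.0262 -0.0692]
84.0 12.8 [-0.0249 -0.0699]
85.5 11.4 [-0.0225 -0.0708]
87.0 11.8 [-0.0203 -0.0716]
88.5 11.4 [-0.0183 -0.0724]
36.35
```

Run:
```python
from lever import *
robot.line_to(*pose(88,.045),v=.08); robot.line_to(*pose(88,.06,.18),v=.2)
robot.move_ptp(W(-.15,.0,.33),Q(np.pi))
f=vision.grab_frame("top"); np.savez("t5.npz",**f); a=f["frame"][180:330,225:445,::-1]; cv2.imwrite("pics/t5c.png",cv2.resize(a,None,fx=3.6,fy=3.6,interpolation=cv2.INTER_CUBIC))
print(status.get_t())
```

```text
38.2667
```

View pics/t5c.png

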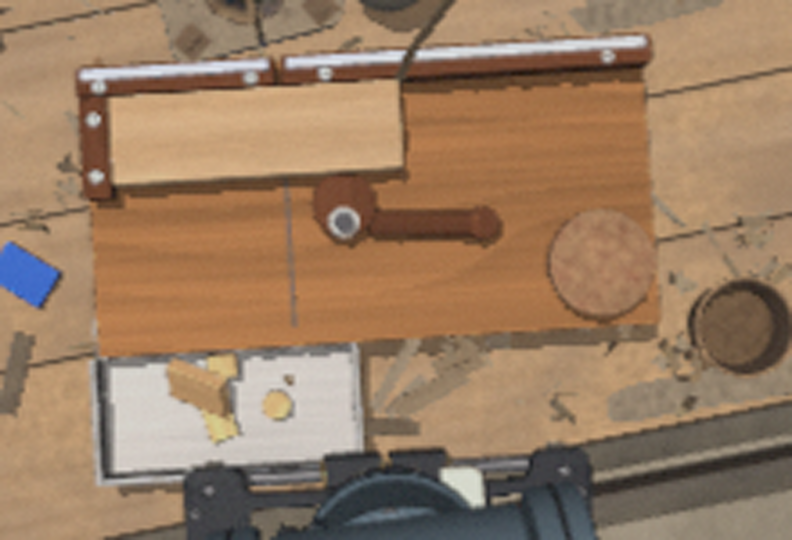

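Run:
```python
from h import *
np.set_printoptions(precision=4,suppress=True)
t=dict(np.load("t5.npz"))
for n,X,Y,z in [("b TL",107,98,.097),("b BL",112,187,.097),("b TR",402,80,.097),("b BR",404,170,.097),("stop corner",112,199,.093),("pivot",344,222,.09),("lev end",487,224,.085),("tin",603,264,.087)]:
    print(n,Jg(plane(t,(225+X/3.6,180+Y/3.6),z)))
from cell import status; print(status.get_wrist_force(),status.get_t())
```

```text
b TL [0.0956 0.1639]
b BL [0.0362 0.1634]
b TR [ 0.097  -0.0328]
b BR [ 0.037  -0.0308]
stop corner [0.0284 0.1644]
pivot [0.0048 0.0109]
lev end [-0.0015 -0.0849]
tin [-0.0325 -0.1606]
[ 1.2504  0.0152 -0.3541] 38.2667
```

Run:
```python
from cell import sign_off
print(sign_off())
```

```text
the job is handed in; nothing more can be done
None
```

I handed the job in at about 38 s, with no verdict returned: all four bits of waste are in the tray, the batten is against the end stop and fence to within about 3 mm by the camera, the cam lever is at roughly 85° and stayed there after about 11 N of push, the tin of wax and glue pot look unmoved, and the hand is clear.

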